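# Index the brake disc round to the dial gauge

### The arm

A 6-joint arm with a two-finger parallel gripper is mounted at the origin on a cart in front of the work surface, level with it; the furniture and walls round the work are solid. World frame = base frame: x ahead of the robot, y to its left, z up, the work surface at z = 0. Lengths are in m, angles in rad, forces in N, time in s.
With the tool pointing down it reaches from about 0.425 to 0.925 m from the base axis. Payload 12.5 kg.
Tool frame: the origin (TCP) lies at the very end of the fingers, on their centre line; the grasp point (between the pads) lies 19 mm behind it (env.grip_point_offset is the distance from the TCP to the grasp point, in m); z points along the fingers, y is the line along which they close (so a half turn about z gives the same grasp; the last joint's range is limited). The gripper opens to 85 mm and grips with 20 to 120 N. Pads are 22 mm wide; open, the fingers measure 114 mm over their backs; the gripper's body (76 mm by 85 mm) begins 54 mm behind the grasp point. The pads swing forward as they close: fully open they stand 13 mm farther back than shut.
Start: joints at [1.243, 0.491, 1.559, -0, 1.092, -0.106], TCP at [0.137, 0.61, 0.231] pointing down, gripper open.
Joint ranges: [-3.1, 3.1], [-0.84, 2.19], [0.05, 2.79], [-1.13, 4.28], [0.06, 2.93], [-2.69, 2.69]. Speed limits (rad/s): [2.22, 2.22, 2.79, 3.14, 3.14, 3.14].

### API

Orientations are given as a rotation vector (axis times angle).
In Python, from station import env gives the robot as it stands.
- The arm moves only by the tool shift_gripper, called after "Request:" as a command line: name --argument value ..., lists and objects as JSON in quotes. Schema: {"type":"object","properties":{"motion":{"type":"array","items":{"type":"array","items":{"type":"array","items":{"type":"number"},"minItems":7,"maxItems":7},"minItems":1,"maxItems":10},"minItems":1,"maxItems":1},"clamp_n":{"type":"number"},"only":{"type":"string"},"quiet":{"type":"boolean"},"lines":{"type":"string"}},"required":["motion"],"additionalProperties":false}. motion is a list that holds a single list of rows (three levels of brackets), with 1 to 10 rows, each of 7 numbers: dx, dy, dz in shares of the most that a row can go, 1 being 50 mm, then a rotation vector rx, ry, rz in units of 0.2 rad, then the finger opening in m; each row shifts and turns the commanded pose from where the row before left it, along the tool's axes as they then stand; what a row does not reach is not made up. A row lasts 1/10 s, in which the tool goes at most 0.05 m and 0.15 rad, less where a joint would pass 70% of its speed; a pose out of reach is approached as far as the arm can. The fingers move at their own pace and stop on an object; clamp_n is the grip in N (left out, the last holds). Time passes only in rows, so rows that do not move let the fingers close. The tool returns the time, the measured TCP pose, the force, the opening and the grip force at its end. only (a regular expression) keeps the lines of the reply that match it, lines (a string "A,B") keeps lines A to B, and quiet returns only ok. Input that does not fit is refused with a message, and nothing moves.
- env.read_state(): the state, without advancing time (a new reading comes with each control period).
- env.camera(name): name is "scene" or "top" or "wrist"; returns a dict with "frame" (420x560x3 uint8, red, green, blue), "intrinsics" (3x3 intrinsics, pixels), "cam_to_world" (4x4, takes a point from camera to world coordinates); the wrist camera has in their place "tool_from_camera" (4x4, takes a point from camera to tool coordinates, whose origin is the TCP and whose axes are the flange's). Camera axes: x right, y down, z forward; pixel columns grow to the right and rows downward; lengths in m; the calibration is good to about 2 mm. A picture is of the moment at which its call begins: read the wrist's pose just before it. There is no depth.
- env.sign_off(): hands the job in; it is judged then, once.
The state is a dict: "clock": time; "q": joint angles; "dq": joint speeds; "effort": joint torques, N m; "position": TCP position; "ee_rot": TCP orientation; "force": force on the tool from outside, world axes, zero at the start; "moment": the same for the moment, N m; "opening": finger opening in m; "grasp_force": force on a finger pad.
Only numpy, scipy, OpenCV 4.12 (cv2) and the standard library are available. Lean on these libraries where they do the work, as an engineer would, in place of code of your own. Each camera call takes 0.05 s, during which the arm holds its last target. There are 200 camera calls.

### The job

The small brake disc on the indexing turntable is to be measured next at its yellow paint mark. Draw the sprung index pin (a quarter turn of its tee handle parks it out), turn the disc one hole so that the yellow mark lies under the stylus of the dial gauge, then set the handle back in line and make sure that the pin has dropped fully home in its hole. The gauge is zeroed, so do not bump it, and do not knock the spray can over.

Things in the scene. Friction and masses are not known exactly. Their poses are not given: they have to be found in the camera images.
- index_fixture: Fixed blue cast base of the indexing turntable. Origin on the turntable's vertical axis, on the worktop (z = 0); z up, x roughly away from the robot. A steel index plate turns on it: radius 78 mm, top face 40 mm up, with 8 holes of 9.5 mm every 45 degrees on a circle of radius 70 mm. With the pin out it turns both ways and stays where left (friction about 0.05 N m, 0.1 with the pin riding on it).
- near_nut (a point): Middle of the top of one of four upright hex nuts that hold the brake disc (radius 58 mm, top face 50 mm up) to the plate. Each nut is 13 mm wide, 52 to 92 mm above the worktop, 30 mm from the axis, 90 degrees apart; hold one to turn the disc. This one starts on the fixture's -x side, nearest the robot. Nothing between the nuts is higher than 54 mm.
- bush_top (a point): Middle of the top (78 mm above the worktop) of the slotted steel bush, 22 mm wide, in which the index pin (8 mm, flat nose) slides vertically, on a blue bracket at x = -49.5, y = -49.5 mm in the fixture's frame, over the circle of holes. Its slot runs along the fixture's x axis.
- index_pin (a joint): Height of the sprung index pin in m: 0 fully home in a hole 8 mm deep; about 0.008 its nose rides on the plate between holes; about 0.0105 parked on the bush; 0.016 upper stop. A spring pushes it down with 5 N at 0, 9 N at 0.011. It drops in only with its hole right under it (0.75 mm play each side) and locks the disc.
- tee_handle (a joint): Turn of the pin's tee handle in rad: 0 in line with the bush's slot, positive counterclockwise from above, range +-1.75. A cross lug keeps it at 0 until the pin is lifted 11 mm. To park: lift 12 to 14 mm, turn 1 rad or more (best a quarter turn) either way, let down: the lug rests across the bush. Back within 0.1 rad of 0 the lug falls into the slot and the spring drives the pin down.
- tee_grip (a point): Middle of the red tee handle on the pin: a horizontal bar 42 mm long, 10 mm wide, 11 mm high, its middle 97.5 mm above the worktop with the pin home; it rises with the pin. This point's x axis runs along the bar (along the fixture's x axis when tee_handle is 0). Pinch it across its 10 mm width, from above. The bush ends 14 mm under the bar.
- paint_mark (a point): Middle of the yellow paint mark, 18 x 16 mm, on the brake disc's top face, 48 mm from the turntable's axis; it turns with the disc. At the start it lies on the fixture's +x side, in line with a nut, across from near_nut.
- gauge_tip (a point): Point on the disc's face just under the ball of the gauge's stylus, 48 mm from the turntable's axis: one hole (45 degrees) to the left or to the right of the paint mark's start, depending on where the gauge stands.
- dial_gauge: Lever dial gauge on a magnetic stand, fixed on the far side of the turntable: base 34 x 40 x 34 mm, column to 118 mm, gauge head 78 to 102 mm up, thin bent stylus whose tip is 66 mm to -x of the origin. Origin under the base. Not to be bumped. The nuts pass clear of it.
- cleaner_can: Spray can with a green cap, 52 mm thick, 158 mm tall, loose, standing on the far side of the turntable in the place where the gauge does not stand. Origin under its middle, z up. Also fixed round the work, both 250 mm high: a blue file box on the left (x from 0.48 on, y from -0.01 to 0.30) and a grey bin on the right (x from 0.57 on, y below -0.32); keep arm and gripper clear of them.

How it is judged:
On the way, in this order (a step that is already met when the one before it is completed fails the run):
1. the index pin is drawn clear of its hole (value of joint index_pin above 0.009 m), for 0.2 s.
2. the yellow mark is brought round to the gauge's stylus (horizontal distance between paint_mark and gauge_tip below 0.012 m), for 0.1 s.
At the end, for the whole second after the job is handed in: The yellow mark's middle lies within 6 mm of the stylus, the index pin is home in its hole to within 1.5 mm with the tee handle in line with its slot (within 0.2 rad), and the spray can still stands (horizontal distance between paint_mark and gauge_tip below 0.006 m and value of joint index_pin below 0.0015 m and value of joint tee_handle between -0.2 and 0.2 rad and angle between cleaner_can's own z axis and vertical below 0.3 rad); the robot touches nothing.
It fails at once if the dial gauge is bumped (more than 3 N) (contact force between dial_gauge and anything else above 3 N).
It fails at once if the spray can is knocked over (angle between cleaner_can's own z axis and vertical above 0.6 rad).
It also fails if it takes over 67 s, if anything falls off the work surface, if the arm or the gripper's body presses on something with over 40 N, if the wrist force passes 120 N, or if a joint passes its speed limit or range.

## Working session

There is one attempt and no reset: what is moved stays moved. The work goes in short steps, Python scripts to look and compute and a tool call to move; the robot and the scene stay as the last step left them, time stands still between calls to the robot, and variables do not carry over. Pictures are saved under pics/ and viewed, at most 10 in all, crops included, and the job is handed in when it is done.

```bash
ls; mkdir -p pics
```

Run:
```python
from station import env
import cv2,numpy as np
s=env.read_state();print({k:np.round(v,3).tolist() for k,v in s.items()})
for n in("scene","top"):
    c=env.camera(n);cv2.imwrite(f"pics/{n}0.png",c["frame"][:,:,::-1]);print(c["intrinsics"],c["cam_to_world"].round(3) if hasattr(c["cam_to_world"],'round') else c["cam_to_world"])
    np.savez(f"pics/{n}0.npz",**c)
a=cv2.imread("pics/scene0.png");b=cv2.imread("pics/top0.png")
```

```text
pics
station.py
{'clock': 0.0, 'q': [1.243, 0.492, 1.559, 0.0, 1.092, -0.106], 'dq': [-0.001, -0.0, 0.0, 0.001, 0.001, 0.001], 'effort': [-0.005, -61.843, -26.158, -0.0, 0.004, -0.0], 'position': [0.137, 0.609, 0.231], 'ee_rot': [-0.348, -3.122, 0.002], 'force': [0.063, -0.29, -0.424], 'moment': [0.001, 0.002, 0.099], 'grasp_force': 0.0, 'opening': 0.085}
[[419.49303242   0.         285.0184059 ]
 [  0.         419.49303242 202.67660072]
 [  0.           0.           1.        ]] [[ 0.447 -0.541  0.712 -0.055]
 [-0.895 -0.265  0.36  -0.477]
 [-0.006 -0.798 -0.603  0.607]
 [ 0.     0.     0.     1.   ]]
[[439.10372898   0.         285.2078832 ]
 [  0.         439.10372898 215.67122901]
 [  0.           0.           1.        ]] [[ 0.034 -0.971  0.236  0.346]
 [-0.999 -0.033  0.006 -0.161]
 [ 0.002 -0.236 -0.972  0.935]
 [ 0.     0.     0.     1.   ]]
```

View pics/top0.png

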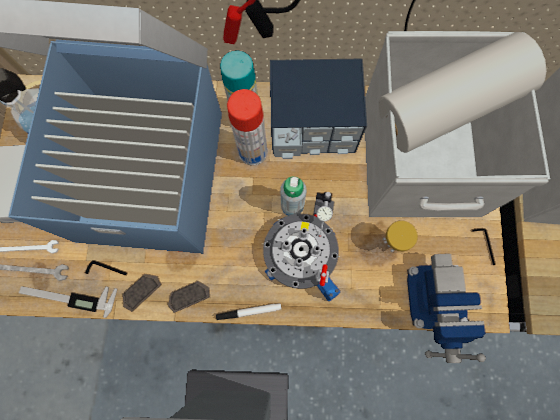

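View pics/scene0.png

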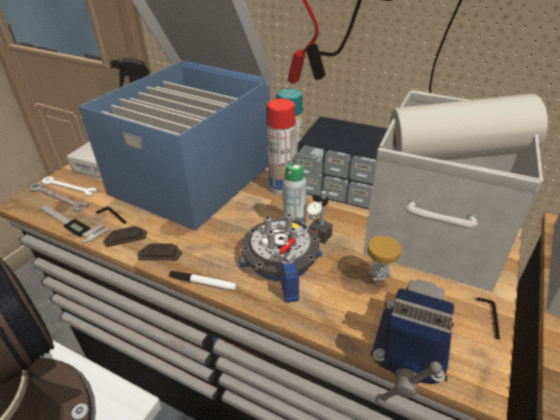

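The top view shows the turntable centred near (302,250), yellow mark at (305,226), the red tee at (324,275), the gauge at (325,211), right of the can at (293,195). So the disc must turn clockwise. The scene view shows the tee at (288,244).

Create h.py:
```python
import numpy as np,cv2
from scipy.spatial.transform import Rotation as R
def T_of(c,s=None):
    if "cam_to_world" in c: return np.array(c["cam_to_world"])
    T=np.eye(4);T[:3,:3]=R.from_rotvec(s["ee_rot"]).as_matrix();T[:3,3]=s["position"];return T@np.array(c["tool_from_camera"])
def ray(K,T,p):
    d=T[:3,:3]@np.linalg.solve(K,[p[0],p[1],1.]);return T[:3,3],d/np.linalg.norm(d)
def plane(K,T,p,z):
    o,d=ray(K,T,p);return o+d*(z-o[2])/d[2]
def tri(rs):
    A=sum(np.eye(3)-np.outer(d,d) for o,d in rs);b=sum((np.eye(3)-np.outer(d,d))@o for o,d in rs)
    x=np.linalg.solve(A,b);return x,max(np.linalg.norm(np.cross(x-o,d)) for o,d in rs)
def blobs(f,kind):
    h=cv2.cvtColor(f,cv2.COLOR_RGB2HSV);H,S,V=[h[...,i].astype(int) for i in range(3)]
    m={"red":((H<8)|(H>172))&(S>170)&(V>80),"yellow":(H>22)&(H<34)&(S>170)&(V>140),"green":(H>50)&(H<85)&(S>100)&(V>50)}[kind].astype(np.uint8)
    n,l,st,ce=cv2.connectedComponentsWithStats(m)
    return sorted([(int(st[i,4]),ce[i],l==i) for i in range(1,n) if st[i,4]>12],key=lambda t:-t[0])
def axis(m):
    ys,xs=np.nonzero(m);return cv2.minAreaRect(np.c_[xs,ys].astype(np.float32))
```

Run:
```python
from h import *
rs={}
for n in("scene","top"):
    c=dict(np.load(f"pics/{n}0.npz"));f=c["frame"];K=c["intrinsics"];T=T_of(c)
    for k,z in(("red",.0975),("yellow",.05),("green",.15)):
        for a,ce,m in blobs(f,k)[:5]:
            P=plane(K,T,ce,z)
            if .4<P[0]<.8 and -.35<P[1]<0: print(n,k,a,ce.round(1),P.round(4)); rs.setdefault(k,[]).append(ray(K,T,ce))
    if n=="top": print("axis",plane(K,T,(302,250),.045), "can base?")
for k in rs: print(k,tri(rs[k]))
```

```text
scene red 74 [286.9 245.5] [ 0.4363 -0.2327  0.0975]
scene green 167 [295. 174.] [ 0.5792 -0.1802  0.15  ]
top red 1191 [244.7 110. ] [ 0.7732 -0.0641  0.0975]
top red 41 [322.2 280.8] [ 0.4248 -0.2306  0.0975]
top red 36 [324.  268.7] [ 0.4479 -0.2336  0.0975]
top yellow 44 [304.5 224.9] [ 0.5428 -0.1963  0.05  ]
top green 212 [293.  188.4] [ 0.5895 -0.1693  0.15  ]
axis [ 0.49103051 -0.19271668  0.045     ] can base?
red (array([ 0.47502545, -0.19589395,  0.22942469]), np.float64(0.23089364356387362))
green (array([ 0.59428878, -0.17100051,  0.13805973]), np.float64(0.001914061695825592))
yellow (array([ 0.32764797, -0.15778359,  1.01612903]), np.float64(3.8579472290074886e-17))
```

Careful with the scale: shifts go in shares of 50 mm and turns go in units of 0.2 rad. That gives: -0.034 m is -0.68, -0.0133 m is -0.266.

Request:
shift_gripper --motion '[[[-0.68,-0.56,-0.266,0,0,0,0.085],[-0.68,-0.56,-0.266,0,0,0,0.085],[-0.68,-0.56,-0.266,0,0,0,0.085],[-0.68,-0.56,-0.266,0,0,0,0.085],[-0.68,-0.56,-0.266,0,0,0,0.085],[-0.68,-0.56,-0.266,0,0,0,0.085],[-0.68,-0.56,-0.266,0,0,0,0.085],[-0.68,-0.56,-0.266,0,0,0,0.085],[-0.68,-0.56,-0.266,0,0,0,0.085]]]'

```text
clock: 1.0
position: [0.3812, 0.2949, 0.3515]
ee_rot: [-0.348, -3.122, 0.0]
force: [0.5, 1.4, 0.8]
opening: 0.0852
grasp_force: 0.0
```

Request:
shift_gripper --motion '[[[-0.38,-0.8,0,0,0,0,0.085],[-0.38,-0.8,0,0,0,0,0.085],[-0.38,-0.8,0,0,0,0,0.085],[-0.38,-0.8,0,0,0,0,0.085],[-0.38,-0.8,0,0,0,0,0.085],[-0.38,-0.8,0,0,0,0,0.085],[-0.38,-0.8,0,0,0,0,0.085]]]'

```text
clock: 1.7
position: [0.4486, -0.0077, 0.351]
ee_rot: [0.348, 3.122, 0.0]
force: [1.4, 1.3, 0.3]
opening: 0.0851
grasp_force: 0.0
```

```bash
python3 -c "
from station import env
c=env.camera('wrist');print(c['tool_from_camera'],c['intrinsics'],env.grip_point_offset)"
```

```text
[[ 4.15079941e-04 -9.51960565e-01 -3.06220363e-01  7.88723280e-02]
 [ 9.99998483e-01 -1.22897129e-04  1.73754784e-03 -1.08542968e-03]
 [-1.69171063e-03 -3.06220620e-01  9.51959069e-01 -1.42206772e-01]
 [ 0.00000000e+00  0.00000000e+00  0.00000000e+00  1.00000000e+00]] [[331.48023904   0.         275.68406204]
 [  0.         331.48023904 212.94185131]
 [  0.           0.           1.        ]] 0.0187
```

Request:
shift_gripper --motion '[[[0.02,-0.84,0,0,0,0,0.085],[0.02,-0.84,0,0,0,0,0.085],[0.02,-0.84,0.4,0,0,0,0.085],[0,-0.8,0.4,0,0,0,0.085],[0,-0.8,0.4,0,0,0,0.085],[0,0,0.2,0,0,0,0.085],[0,0,0,0,0,0,0.085]]]'

```text
clock: 2.45
position: [0.3997, -0.2063, 0.2796]
ee_rot: [-0.351, -3.119, -0.003]
force: [-0.4, -0.1, 0.8]
opening: 0.0853
grasp_force: 0.0
```

Run:
```python
from station import env
from h import *
s=env.read_state();c=env.camera("wrist");np.savez("pics/w1.npz",**c,position=s["position"],ee_rot=s["ee_rot"])
cv2.imwrite("pics/w1.png",c["frame"][:,:,::-1]);print(s["q"],s["position"])
K=c["intrinsics"];T=T_of(c,s)
for k,z in(("red",.0975),("yellow",.05),("green",.15)):
    for a,ce,m in blobs(c["frame"],k)[:3]: print(k,a,ce.round(1),plane(K,T,ce,z).round(4),axis(m))
```

```text
[-6.23518819e-01  1.85649251e-01  1.89608289e+00  2.70766744e-04
  1.06301035e+00 -1.97044836e+00] [ 0.39973307 -0.20625275  0.27964605]
red 143 [259.2 217.8] [ 0.4253 -0.2298  0.0975] ((259.3307800292969, 218.1461639404297), (18.729244232177734, 8.558396339416504), 82.87498474121094)
red 114 [261.  238.6] [ 0.4482 -0.2334  0.0975] ((261.0304870605469, 238.77438354492188), (14.797825813293457, 8.503228187561035), 83.6598129272461)
red 13 [289.3 298.5] [ 0.5255 -0.2195  0.0975] ((289.5, 298.5), (7.0, 1.0), -0.0)
green 963 [351.8 366.4] [ 0.5837 -0.1695  0.15  ] ((352.4034118652344, 368.4853820800781), (39.63020706176758, 36.54890441894531), 84.5596694946289)
```

View pics/w1.png

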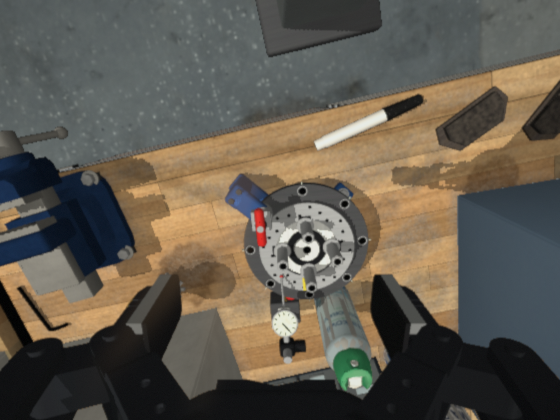

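The wrist view shows the tee as two red halves (259,218) and (261,239), with the disc around (308,249), the gauge dial at (285,323) and the can cap at (352,366). I'll go closer above the tee for a second view.

Converted, 0.03 m is 0.6, -0.023 m is -0.46.

Request:
shift_gripper --motion '[[[-0.44,-0.16,0.6,0,0,0,0.085],[-0.46,-0.16,0.6,0,0,0,0.085],[0,0,0,0,0,0,0.085],[0,0,0,0,0,0,0.085]]]'

```text
clock: 2.9
position: [0.4412, -0.2305, 0.2214]
ee_rot: [-0.345, -3.122, -0.001]
force: [-0.8, 0.3, 1.2]
opening: 0.0849
grasp_force: 0.0
```

Run:
```python
from station import env
from h import *
s=env.read_state();c=env.camera("wrist");np.savez("pics/w2.npz",**c,position=s["position"],ee_rot=s["ee_rot"])
cv2.imwrite("pics/w2.png",c["frame"][:,:,::-1]);print(s["q"],s["position"])
ends={}
for n in("w1","w2","top0"):
    c=dict(np.load(f"pics/{n}.npz"));K=c["intrinsics"];T=T_of(c,c);
    M=np.zeros(c["frame"].shape[:2],bool)
    for a,ce,m in blobs(c["frame"],"red"):
        P=plane(K,T,ce,.0975)
        if np.hypot(P[0]-.437,P[1]+.232)<.03: M|=m
    b=cv2.boxPoints(axis(M)); W=np.array([plane(K,T,p,.0975) for p in b])
    u=W[0]-W[1];v=W[1]-W[2];
    if np.linalg.norm(u)<np.linalg.norm(v): e=[(b[0]+b[1])/2,(b[2]+b[3])/2]
    else: e=[(b[1]+b[2])/2,(b[3]+b[0])/2]
    e.sort(key=lambda p:plane(K,T,p,.0975)[0])
    E=[plane(K,T,p,.0975) for p in e];d=E[1]-E[0]
    print(n,M.sum(),np.round(e,1).tolist(),((E[0]+E[1])/2).round(4),"len",np.linalg.norm(d).round(4),"yaw",np.degrees(np.arctan2(d[1],d[0])).round(1))
    ends[n]=[ray(K,T,p) for p in e]
for a,b in(("w1","w2"),("w2","top0")):
    for i in(0,1):print(a,b,tri([ends[a][i],ends[b][i]]))
```

```text
[-6.14371064e-01  3.23413222e-01  1.87591378e+00  2.03458154e-04
  9.43058918e-01 -1.96514459e+00] [ 0.4411862  -0.23053371  0.22136462]
w1 257 [[258.70001220703125, 208.89999389648438], [261.3999938964844, 246.10000610351562]] [ 0.4363 -0.2315  0.0975] len 0.0414 yaw -9.8
w2 430 [[271.70001220703125, 175.0], [275.79998779296875, 222.1999969482422]] [ 0.4354 -0.2314  0.0975] len 0.0408 yaw -7.9
top0 77 [[321.6000061035156, 285.1000061035156], [324.5, 264.79998779296875]] [ 0.4361 -0.232   0.0975] len 0.039 yaw -7.4
w1 w2 (array([ 0.41523992, -0.22818496,  0.09876726]), np.float64(0.00046190038671681434))
w1 w2 (array([ 0.45106853, -0.23318652,  0.11089908]), np.float64(7.502373444076517e-05))
w2 top0 (array([ 0.41754638, -0.22980384,  0.0862414 ]), np.float64(0.0005901116439056233))
w2 top0 (array([ 0.45523235, -0.23425208,  0.09866545]), np.float64(0.00010342839990397015))
```

View pics/w2.png

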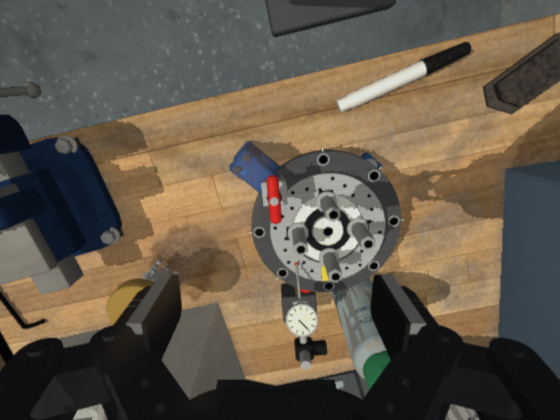

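The closer view shows the tee from (272,175) to (276,222), plate holes such as (323,159), (394,221), (259,232), and nuts with the near one's top around (331,201). The tee centre fits z ≈ 0.098 with yaw ≈ -8°. Next I'll refine the axis using the holes and work out the move to the tee.

Add to h.py:
```python
def delta(s,p,yaw=None):
    """tool-axes shift to world point p; rz to bring tool y to fixture-y of given yaw (rad)"""
    M=R.from_rotvec(s["ee_rot"]).as_matrix();d=M.T@(np.array(p)-s["position"])
    out=d.round(4).tolist()
    y=np.arctan2(-M[0,1],M[1,1])
    return out,"tool yaw",round(float(y),4),None if yaw is None else round(float(-(yaw-y)),4)
```

Run:
```python
from station import env
from h import *
from scipy.optimize import least_squares
c=dict(np.load("pics/w2.npz"));K=c["intrinsics"];T=T_of(c,c)
h=[(323,159),(374,175),(394,221),(374,266),(328,286),(282,272),(259,232)]
g=cv2.cvtColor(c["frame"],cv2.COLOR_RGB2GRAY)
H=[]
for x,y in h:
    w=g[y-5:y+6,x-5:x+6].astype(float);m=np.clip(70-w,0,None) if w.min()<60 else 0*w+1
    yy,xx=np.mgrid[-5:6,-5:6];H.append(plane(K,T,(x+(m*xx).sum()/m.sum(),y+(m*yy).sum()/m.sum()),.04)[:2])
H=np.array(H);f=lambda q:(np.c_[q[0]+.07*np.cos(q[2]+ks),q[1]+.07*np.sin(q[2]+ks)]-H).ravel()
ks=np.radians([180,135,90,45,0,-45,-90])
r=least_squares(f,[.49,-.19,-.14]);print(r.x.round(4),np.degrees(r.x[2]),(f(r.x)*1e3).round(1))
s=env.read_state();print(delta(s,(.436,-.2315,.125),-.143))
for nm,p,z in(("nut",(331,201),.092),("nutL",(301,233),.092),("nutR",(362,228),.092),("far",(336,262),.092)):print(nm,plane(K,T,p,z))
```

```text
[ 0.4913 -0.1889 -0.1335] -7.650017579659272 [ 0.1  0.   0.1  0.  -0.1  0.1  0.  -0.1 -0.1  0.2  0.1 -0.1 -0.1 -0.2]
([0.0048, -0.0019, 0.097], 'tool yaw', -0.2203, -0.0773)
nut [ 0.44913935 -0.18461861  0.092     ]
nutL [ 0.4721692  -0.21523024  0.092     ]
nutR [ 0.47924227 -0.16229407  0.092     ]
far [ 0.5066355  -0.18983454  0.092     ]
```

Converted, 0.03 m is 0.6, 0.003 m is 0.06, -0.045 rad is -0.225.

Request:
shift_gripper --motion '[[[0.06,-0.02,0.6,0,0,-0.225,0.035],[0.04,-0.02,0.6,0,0,-0.21,0.035],[0,0,0.6,0,0,0,0.035],[0,0,0,0,0,0,0.035]]]' --clamp_n 40

```text
clock: 3.35
position: [0.4346, -0.2314, 0.1301]
ee_rot: [-0.211, -3.132, -0.003]
force: [-1.3, 0.8, 0.4]
opening: 0.0348
grasp_force: 0.0
```

Run:
```python
from station import env
from h import *
s=env.read_state();print(delta(s,(.4357,-.2314,.083),-.1335))
c=env.camera("wrist");K=c["intrinsics"];T=T_of(c,s)
im=c["frame"][60:330,140:460,::-1];cv2.imwrite("pics/w3.png",cv2.resize(im,None,fx=2.2,fy=2.2,interpolation=cv2.INTER_CUBIC))
np.savez("pics/w3.npz",**c,position=s["position"],ee_rot=s["ee_rot"])
```

```text
([-0.0012, 0.0001, 0.0471], 'tool yaw', -0.1344, -0.0009)
```

View pics/w3.png

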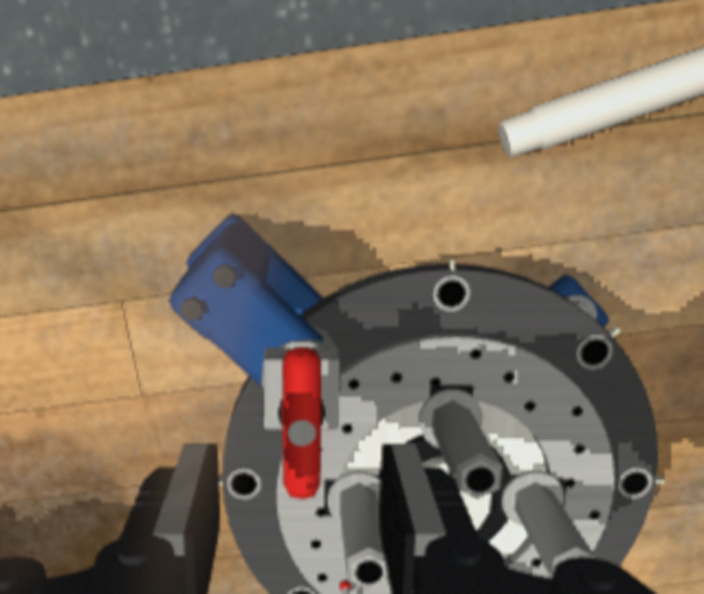

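The crop shows the tee bar centred between the fingers (301,420), and the near nut's top at (481,480). Clear to go down.

Run:
```python
from h import *
c=dict(np.load("pics/w3.npz"));d=dict(np.load("pics/w2.npz"))
K=c["intrinsics"];a=(140+481/2.2,60+480/2.2)
print(plane(K,T_of(c,c),a,.092),plane(K,T_of(d,d),(336,213),.092))
```

```text
[ 0.46188097 -0.18467703  0.092     ] [ 0.46066928 -0.18222022  0.092     ]
```

Request:
shift_gripper --motion '[[[-0.02,0,0.4,0,0,0,0.035],[0,0,0.4,0,0,0,0.035],[0,0,0.14,0,0,0,0.035],[0,0,0,0,0,0,0.035],[0,0,0,0,0,0,0.0],[0,0,0,0,0,0,0.0],[0,0,0,0,0,0,0.0],[0,0,0,0,0,0,0.0]]]' --clamp_n 50

```text
clock: 4.2
position: [0.4371, -0.2319, 0.0854]
ee_rot: [0.212, 3.133, 0.001]
force: [3.0, 10.9, 9.0]
opening: 0.0087
grasp_force: 50.4
```

Converted, -0.005 m is -0.1.

Request:
shift_gripper --motion '[[[0,0,-0.1,0,0,0,0],[0,0,-0.1,0,0,0,0],[0,0,-0.1,0,0,0,0],[0,0,0,0,0,0,0],[0,0,0,0,0,0,0],[0,0,0,0,0,0,0]]]'

```text
clock: 4.8
position: [0.4368, -0.2317, 0.0991]
ee_rot: [0.212, 3.134, 0.002]
force: [6.8, 7.7, -11.6]
opening: 0.0088
grasp_force: 48.6
```

```bash
python3 -c "
from station import env
print(env.read_state()['q'])"
```

```text
[-0.62206772  0.50129659  2.00793077  0.00213999  0.63282792 -2.05947101]
```

Converted, -0.001 m is -0.02, 0.15 rad is 0.75.

Request:
shift_gripper --motion '[[[-0.02,0,0,0,0,0.75,0],[0,0,0,0,0,0.75,0],[0,0,0,0,0,0.75,0],[0,0,0,0,0,0.75,0],[0,0,0,0,0,0.75,0],[0,0,0,0,0,0.75,0],[0,0,0,0,0,0.75,0],[0,0,0,0,0,0.75,0],[0,0,0,0,0,0.75,0],[0,0,0,0,0,0.75,0]]]'

```text
clock: 5.8
position: [0.4363, -0.2321, 0.0987]
ee_rot: [-2.295, -2.14, 0.001]
force: [-4.4, -0.0, -11.0]
opening: 0.0087
grasp_force: 48.8
```

```bash
python3 -c "
from station import env
from h import delta
s=env.read_state();print(s['q'],s['force'],delta(s,s['position']))"
```

```text
[-6.22531249e-01  5.02482403e-01  2.00701304e+00 -2.47961697e-04
  6.35579703e-01 -5.52407555e-01] [ -4.41334074  -0.04044777 -10.99569655] ([0.0, 0.0, 0.0], 'tool yaw', -1.6407, None)
```

Turned 1.5 rad. I'll let it down until it rests (about 3 mm), release, lift clear, and look.

Request:
shift_gripper --motion '[[[0,0,0.04,0,0,0,0],[0,0,0.04,0,0,0,0],[0,0,0,0,0,0,0],[0,0,0,0,0,0,0.035],[0,0,0,0,0,0,0.035],[0,0,0,0,0,0,0.035],[0,0,-0.6,0,0,0,0.035],[0,0,-0.6,0,0,0,0.035],[0,0,0,0,0,0,0.035]]]'

```text
clock: 6.7
position: [0.439, -0.2338, 0.1582]
ee_rot: [2.285, 2.147, 0.002]
force: [-0.7, 0.3, -0.1]
opening: 0.0349
grasp_force: 0.0
```

Run:
```python
from station import env
from h import *
s=env.read_state();c=env.camera("wrist");K=c["intrinsics"];T=T_of(c,s)
np.savez("pics/w4.npz",**c,position=s["position"],ee_rot=s["ee_rot"]);cv2.imwrite("pics/w4.png",c["frame"][:,:,::-1])
t=env.camera("top")
for n,cc,TT in(("w",c,T),("top",t,T_of(t))):
    for a,ce,m in blobs(cc["frame"],"red"):
        P=plane(cc["intrinsics"],TT,ce,.108)
        if np.hypot(P[0]-.437,P[1]+.232)<.04: print(n,a,ce.round(1),P.round(4))
a=.1335;ax=np.array([.4913,-.1889]);n=ax+.03*np.array([-np.cos(a),np.sin(a)])
print(s["q"],"nut",n,delta(s,(*n,.13)))
```

```text
w 798 [270.7 232.5] [ 0.4359 -0.2306  0.108 ]
[-6.22353781e-01  4.07332730e-01  1.95276214e+00  2.00504200e-04
  7.75234939e-01 -5.59841806e-01] nut [ 0.46156694 -0.18490689] ([0.0503, 0.0193, 0.0281], 'tool yaw', -1.6334, None)
```

View pics/w4.png

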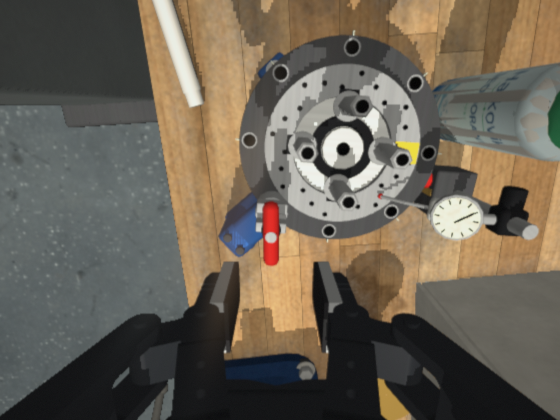

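The tee now lies across the slot (centre (271,232)): the pin is parked. The yellow mark is at (410,152), the stylus ball at (379,194). Next: the near nut, gripped radially.

Converted, 0.0253 m is 0.506, 0.025 m is 0.5, 0.071 rad is 0.355.

Request:
shift_gripper --motion '[[[0.5,0.2,0,0,0,0,0.03],[0.506,0.186,0,0,0,0,0.03],[0,0,0.4,0,0,0.355,0.03],[0,0,0.4,0,0,0,0.03],[0,0,0,0,0,0,0.03],[0,0,0,0,0,0,0.03]]]' --clamp_n 50

```text
clock: 7.4
position: [0.4598, -0.1838, 0.1145]
ee_rot: [-2.364, -2.066, 0.001]
force: [0.5, -0.1, 0.4]
opening: 0.0293
grasp_force: 0.0
```

Run:
```python
from station import env
from h import *
s=env.read_state();c=env.camera("wrist")
im=c["frame"][:,:,::-1];cv2.imwrite("pics/w5.png",im)
print(delta(s,(.4616,-.1849,.062),-1.7043))
```

```text
([-0.0009, 0.002, 0.0525], 'tool yaw', -1.7053, -0.001)
```

View pics/w5.png

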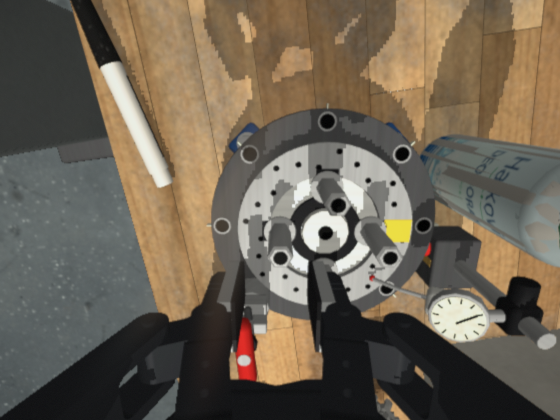

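The near nut's top (279,257) sits midway between the pads (238 and 320), so I go down and grip.

Converted, 0.02 m is 0.4, 0.012 m is 0.24.

Request:
shift_gripper --motion '[[[-0.018,0.04,0.4,0,0,0,0.03],[0,0,0.4,0,0,0,0.03],[0,0,0.24,0,0,0,0.03],[0,0,0,0,0,0,0.03],[0,0,0,0,0,0,0],[0,0,0,0,0,0,0],[0,0,0,0,0,0,0],[0,0,0,0,0,0,0]]]' --clamp_n 50

```text
clock: 8.25
position: [0.462, -0.1853, 0.0638]
ee_rot: [2.365, 2.066, 0.001]
force: [-2.7, -1.2, 7.1]
opening: 0.0112
grasp_force: 49.4
```

Run:
```python
from station import env
from h import *
s=env.read_state();print(delta(s,(.4616,-.1849,.062),-1.7043),s["force"],s["moment"])
```

```text
([0.0003, -0.0005, 0.0018], 'tool yaw', -1.7058, -0.0015) [-2.68839586 -1.18852235  7.06439861] [-0.12176454  0.45966494  0.02118735]
```

Request:
shift_gripper --motion '[[[0.078,0.0052,0,0,0,0.655,0],[0.078,0.0052,0,0,0,0.655,0],[0.078,0.0052,0,0,0,0.655,0],[0.078,0.0052,0,0,0,0.655,0],[0.078,0.0052,0,0,0,0.655,0],[0.078,0.0052,0,0,0,0.655,0],[0,0,0,0,0,0,0],[0,0,0,0,0,0,0],[0,0,0,0,0,0,0]]]'

```text
clock: 9.15
position: [0.4733, -0.1649, 0.0637]
ee_rot: [-2.977, -1.003, -0.001]
force: [-3.0, 3.6, 8.3]
opening: 0.0112
grasp_force: 49.8
```

Run:
```python
from station import env
from h import *
s=env.read_state();print(s["force"],s["moment"])
a=np.pi-.1335-np.pi/4;n=np.array([.4913,-.1889])+.03*np.array([np.cos(a),np.sin(a)])
print(delta(s,(*n,.062),-1.7043-np.pi/4))
```

```text
[-2.99737432  3.64205444  8.34685892] [ 0.60488972  0.34749472 -0.04000453]
([-0.0003, 0.0, 0.0017], 'tool yaw', -2.4918, -0.0021)
```

Request:
shift_gripper --motion '[[[0,0,0,0,0,0,0.03],[0,0,0,0,0,0,0.03],[0,0,0,0,0,0,0.03],[0,0,-0.8,0,0,0,0.035],[0,0,-0.8,0,0,0,0.035],[0,0,-0.8,0,0,0,0.035],[0.6,0,-0.4,0,0,0,0.035],[0,0,0,0,0,0,0.035]]]'

```text
clock: 9.95
position: [0.4998, -0.1467, 0.206]
ee_rot: [2.973, 1.003, 0.008]
force: [-0.9, -0.2, 0.4]
opening: 0.0349
grasp_force: 0.0
```

Run:
```python
from station import env
from h import *
s=env.read_state();c=env.camera("wrist");print(s["position"])
np.savez("pics/w6.npz",**c,position=s["position"],ee_rot=s["ee_rot"]);im=c["frame"][:,:,::-1].copy()
K=c["intrinsics"];T=np.linalg.inv(T_of(c,s))
cv2.imwrite("pics/w6.png",im)
```

```text
[ 0.49982371 -0.14668155  0.20598804]
```

View pics/w6.png

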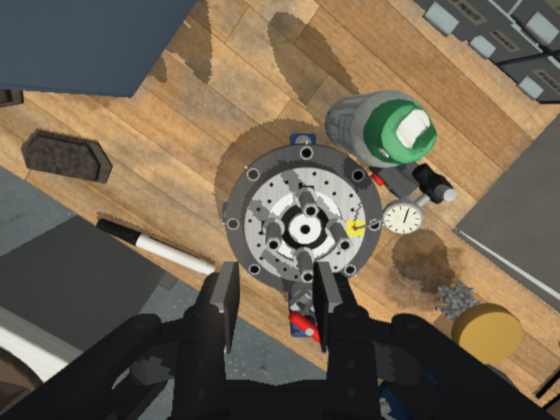

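The stylus tip now lies on the yellow mark at (354,228), and the can still stands. I'll check the disc angle with the holes.

Run:
```python
from station import env
from h import *
from scipy.optimize import least_squares
def fit(n,h):
    c=dict(np.load(f"pics/{n}.npz"));K=c["intrinsics"];T=T_of(c,c);g=cv2.cvtColor(c["frame"],cv2.COLOR_RGB2GRAY);H=[]
    for x,y in h:
        for _ in range(3):
            xi,yi=int(round(x)),int(round(y));w=g[yi-4:yi+5,xi-4:xi+5].astype(float);m=np.clip(45-w,0,None);yy,xx=np.mgrid[-4:5,-4:5]
            if m.sum()>0:x,y=xi+(m*xx).sum()/m.sum(),yi+(m*yy).sum()/m.sum()
        H.append(plane(K,T,(x,y),.04)[:2])
    H=np.array(H);a=np.arctan2(*(H-[.4913,-.1889]).T[::-1])
    k=np.round((a+.1335)/(np.pi/4))*np.pi/4
    f=lambda q:(np.c_[q[0]+.07*np.cos(q[2]+k),q[1]+.07*np.sin(q[2]+k)]-H).ravel()
    r=least_squares(f,[.49,-.19,-.14]);print(n,r.x.round(4),"deg",np.degrees(r.x[2]).round(2),(f(r.x)*1e3).round(1))
fit("w2",[(323,159),(374,175),(394,221),(374,266),(328,286),(282,272),(259,232)])
fit("w4",[(352,47),(415,83),(428,153),(392,212),(330,231),(250,140),(281,73)])
fit("w6",[(306,152),(358,174),(374,225),(350,269),(254,269),(233,224),(253,173)])
s=env.read_state();M=R.from_rotvec(s["ee_rot"]).as_matrix();print(s["q"],delta(s,(.4357,-.2314,.19),-1.7043+.07))
```

```text
w2 [ 0.4912 -0.1888 -0.1331] deg -7.63 [ 0.  -0.   0.   0.  -0.1  0.2 -0.  -0.   0.1  0.1  0.  -0.1 -0.1 -0.2]
w4 [ 0.491  -0.1888 -0.136 ] deg -7.79 [-0.1  0.3 -0.1  0.  -0.2  0.  -0.5 -0.  -0.6  0.1  2.  -1.  -0.5  0.5]
w6 [ 0.4914 -0.1891 -0.1463] deg -8.38 [ 0.1 -0.4 -0.  -0.5  0.6  1.2 -0.3 -0.3 -0.   0.1  0.3  0.5 -0.7 -0.7]
[-4.13823900e-01  3.73488810e-01  1.85003850e+00  1.66725357e-04
  9.15215601e-01  5.05608050e-01] ([-0.101, 0.0294, 0.0139], 'tool yaw', -2.4903, -0.856)
```

Converted, -0.034 m is -0.68, -0.033 m is -0.66, -0.142 rad is -0.71.

Request:
shift_gripper --motion '[[[-0.68,0.196,0,0,0,0,0.035],[-0.68,0.196,0,0,0,0,0.035],[-0.66,0.196,0.2,0,0,0,0.035],[0,0,0,0,0,-0.71,0.035],[0,0,0,0,0,-0.71,0.035],[0,0,0,0,0,-0.71,0.035],[0,0,0,0,0,-0.71,0.035],[0,0,0,0,0,-0.71,0.035],[0,0,0,0,0,-0.7,0.035],[0,0,0,0,0,0,0.035]]]' --clamp_n 50

```text
clock: 11.0
position: [0.4337, -0.2316, 0.1918]
ee_rot: [-2.295, -2.142, 0.001]
force: [-0.3, -0.1, 0.2]
opening: 0.0352
grasp_force: 0.0
```

Run:
```python
from station import env
from h import *
s=env.read_state();c=env.camera("wrist");K=c["intrinsics"];T=T_of(c,s)
print(delta(s,(.4362,-.2320,.094),-1.6407))
for a,ce,m in blobs(c["frame"],"red")[:3]:
    r=axis(m);b=cv2.boxPoints(r);print(a,plane(K,T,ce,.108).round(4),[plane(K,T,p,.108)[:2].round(4).tolist() for p in b])
```

```text
([-0.0003, 0.0027, 0.0977], 'tool yaw', -1.64, 0.0007)
585 [ 0.4356 -0.2307  0.108 ] [[0.4326, -0.2108], [0.4417, -0.2114], [0.4393, -0.2524], [0.4297, -0.2518]]
59 [ 0.5347 -0.2059  0.108 ] [[0.5316, -0.2094], [0.5355, -0.2007], [0.5383, -0.2023], [0.5345, -0.211]]
```

Converted, 0.04 m is 0.8, 0.03 m is 0.6.

Request:
shift_gripper --motion '[[[0,0.054,0.6,0,0,0,0.035],[0,0,0.8,0,0,0,0.035],[0,0,0.554,0,0,0,0.035],[0,0,0,0,0,0,0.035],[0,0,0,0,0,0,0],[0,0,0,0,0,0,0],[0,0,0,0,0,0,0],[0,0,0,0,0,0,0]]]' --clamp_n 50

```text
clock: 11.85
position: [0.4366, -0.2319, 0.0965]
ee_rot: [-2.299, -2.14, 0.001]
force: [-6.3, -1.6, -1.3]
opening: 0.009
grasp_force: 50.1
```

Request:
shift_gripper --motion '[[[0,0,-0.06,0,0,0,0],[0,0,-0.06,0,0,0,0],[0,0,0,0,0,0,0],[0,0,0,0,0,0,0]]]'

```text
clock: 12.25
position: [0.4365, -0.2318, 0.1019]
ee_rot: [-2.299, -2.14, 0.001]
force: [-4.6, -2.6, -11.7]
opening: 0.0085
grasp_force: 48.9
```

Converted, 0.0015 m is 0.03, -0.15 rad is -0.75.

Request:
shift_gripper --motion '[[[0,0,0.03,0,0,-0.75,0],[0,0,0,0,0,-0.75,0],[0,0,0,0,0,-0.75,0],[0,0,0,0,0,-0.75,0],[0,0,0,0,0,-0.75,0],[0,0,0,0,0,-0.75,0],[0,0,0,0,0,-0.75,0],[0,0,0,0,0,-0.75,0],[0,0,0,0,0,-0.75,0],[0,0,0,0,0,-0.75,0]]]'

```text
clock: 13.25
position: [0.4371, -0.2313, 0.1004]
ee_rot: [-0.215, -3.134, -0.001]
force: [1.4, 3.4, -11.6]
opening: 0.0087
grasp_force: 49.1
```

Request:
shift_gripper --motion '[[[0,0,0,0,0,-0.02,0],[0,0,0,0,0,0,0]]]'

```text
clock: 13.45
position: [0.4371, -0.2314, 0.1001]
ee_rot: [-0.224, -3.133, -0.001]
force: [1.6, 5.2, -10.9]
opening: 0.0087
grasp_force: 49.1
```

```bash
python3 -c "
from station import env
from h import delta
s=env.read_state();print(s['moment'],delta(s,(.4365,-.2318,.083),-.134))"
```

```text
[ 0.99567166 -0.23738336 -0.00453884] ([0.0006, -0.0005, 0.0171], 'tool yaw', -0.1425, -0.0085)
```

Now lower gently, watching where it meets resistance.

Converted, 0.002 m is 0.04, 0.001 m is 0.02.

Request:
shift_gripper --motion '[[[0,0,0.04,0,0,0,0],[0,0,0.04,0,0,0,0],[0,0,0.02,0,0,0,0],[0,0,0,0,0,0,0]]]'

```text
clock: 13.85
position: [0.4371, -0.2314, 0.0948]
ee_rot: [-0.223, -3.133, -0.001]
force: [1.3, 4.8, -10.0]
opening: 0.0085
grasp_force: 49.3
```

Request:
shift_gripper --motion '[[[0,0,0.04,0,0,0,0],[0,0,0.04,0,0,0,0],[0,0,0,0,0,0,0]]]'

```text
clock: 14.15
position: [0.4372, -0.2314, 0.0909]
ee_rot: [-0.223, -3.133, -0.001]
force: [1.0, 5.4, -8.8]
opening: 0.0084
grasp_force: 49.5
```

Request:
shift_gripper --motion '[[[0,0,0.04,0,0,0,0],[0,0,0.04,0,0,0,0],[0,0,0,0,0,0,0]]]'

```text
clock: 14.45
position: [0.4372, -0.2314, 0.087]
ee_rot: [-0.223, -3.133, -0.001]
force: [0.2, 5.9, -7.3]
opening: 0.0091
grasp_force: 49.7
```

Request:
shift_gripper --motion '[[[0,0,0.02,0,0,0,0],[0,0,0.02,0,0,0,0],[0,0,0,0,0,0,0]]]'

```text
clock: 14.75
position: [0.4373, -0.2315, 0.0861]
ee_rot: [0.223, 3.133, 0.0]
force: [-1.7, 8.0, 8.0]
opening: 0.0085
grasp_force: 51.6
```

Request:
shift_gripper --motion '[[[0,0,0,0,0,0,0.03],[0,0,0,0,0,0,0.035],[0,0,0,0,0,0,0.035],[0,0,-0.8,0,0,0,0.035],[0,0,-0.8,0,0,0,0.035],[0.2,0,-0.8,0,0,0,0.035],[0.2,0,-0.4,0,0,0,0.035],[0,0,0,0,0,0,0.035],[0,0,0,0,0,0,0.035]]]'

```text
clock: 15.65
position: [0.4176, -0.2293, 0.2248]
ee_rot: [0.218, 3.133, -0.001]
force: [0.2, 0.9, -0.8]
opening: 0.0349
grasp_force: 0.0
```

Run:
```python
from station import env
from h import *
s=env.read_state();c=env.camera("wrist");K=c["intrinsics"];T=T_of(c,s);np.savez("pics/w7.npz",**c,position=s["position"],ee_rot=s["ee_rot"])
im=c["frame"][60:340,140:460,::-1];cv2.imwrite("pics/w7.png",cv2.resize(im,None,fx=2.1,fy=2.1,interpolation=cv2.INTER_CUBIC))
print(s["position"])
M=np.zeros((420,560),bool)
for a,ce,m in blobs(c["frame"],"red"):
    P=plane(K,T,ce,.0975)
    if np.hypot(P[0]-.437,P[1]+.232)<.03:M|=m
b=cv2.boxPoints(axis(M));W=np.array([plane(K,T,p,.103)[:2] for p in b]);print(W.round(4),np.linalg.norm(W[0]-W[1]),np.linalg.norm(W[1]-W[2]),W.mean(0))
for a,ce,m in blobs(c["frame"],"yellow")[:2]: print("yel",plane(K,T,ce,.05))
print("tip",[.4913+.048*np.cos(-.1335-np.pi/4),-.1889+.048*np.sin(-.1335-np.pi/4)])
```

```text
[ 0.41758039 -0.22927494  0.22480366]
[[ 0.4127 -0.2331]
 [ 0.414  -0.2241]
 [ 0.4541 -0.2295]
 [ 0.4527 -0.2389]] 0.009098037333596213 0.04041417622797574 [ 0.43338701 -0.23141338]
yel [ 0.51918459 -0.22846468  0.05      ]
tip [np.float64(0.5204214277618878), np.float64(-0.2270568138752327)]
```

View pics/w7.png

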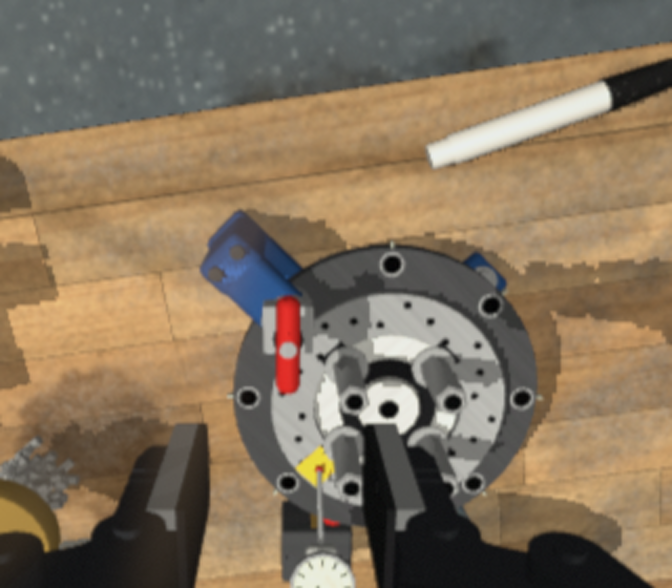

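The view shows the stylus on the yellow mark (318,467), the tee in line (288,345) and the can not struck. The tee's apparent position matches the starting "home" one to about 0.2 mm, and it bottomed at the same height. Handing in.

```bash
python3 -c "
from station import env
print(env.sign_off())"
```

```text
the job is handed in; nothing more can be done
None
```

Job handed in at about 15.7 s on the clock: the disc is turned one hole so the yellow mark lies under the stylus (about 2 mm by camera), the tee handle is in line, the pin is home by its height within about 1 mm, and nothing touched the gauge or the can; sign-off gave no verdict.

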